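# Screw the dust-pipe elbow round to its pointer and cap its clean-out

## Robot

A 6-joint arm with a two-finger parallel gripper is mounted at the origin on the work surface. World frame = base frame: x ahead of the robot, y to its left, z up, the work surface at z = 0. Lengths are in m, angles in rad, forces in N, time in s.
With the tool pointing down it reaches from about 0.375 to 0.9 m from the base axis. Payload 3.1 kg.
Tool frame: the origin (TCP) lies midway between the tips of the shut fingers; the grasp point (between the pads) lies 19 mm behind it; z points along the fingers, y is the line along which they close (so a half turn about z gives the same grasp; the last joint's range is limited). The gripper opens to 87 mm and grips with 3 to 60 N. Pads are 19 mm wide; open, the fingers measure 117 mm over their backs; the gripper's body (75 mm by 190 mm) begins 51 mm behind the grasp point.
Start: joints at [0.974, 0.527, 1.433, -0, 1.181, -0.178], TCP at [0.254, 0.571, 0.223] pointing down, gripper open.
Joint ranges: [-3.08, 3.08], [-0.75, 2.2], [0.22, 2.44], [-1.43, 4.57], [0, 2.65], [-2.85, 2.85]. Speed limits (rad/s): [2.79, 2.79, 3.14, 3.14, 3.14, 3.14].

## Interface

Orientations are given as a unit quaternion [x, y, z, w].
In Python, from rig import get_obs, cams, job gives the robot as it stands.
- The arm moves only by the tool servo_tool, never from a script. Its argument "moves" is text: rows parted by semicolons, each of 5 numbers parted by spaces: the shift along the tool's x, y, z in m, then the turn about the tool's z in degrees, then the finger opening in m, from 0 to 0.087. In form: dx dy dz spin claw; .... A call has 1 to 10 rows; each row is the pose to reach, as a shift and turn from the pose commanded when the call began, along the tool's axes at that moment; what a row does not reach only later rows make up. A row lasts 1/12 s, in which the tool goes at most 41.7 mm and 7.16 degrees, less where a joint would pass 70% of its speed; a pose out of reach is approached as far as the arm can. A call with a gripper value outside its range is refused whole. The fingers move at their own pace and stop on an object; "grip_force" is the grip in N (left out, the last holds). Time passes only in rows, so rows that repeat a pose let the fingers close. It gives the time, the measured TCP pose, the force, the opening and the grip force at its end, in the units of the state.
- get_obs(): the state, without advancing time (a new reading comes with each control period).
- cams.camera(name): name is "scene" or "top" or "wrist"; returns the picture (384x512x3 uint8, blue, green, red); there is no depth.
- cams.camera_model(name): a dict with "fx", "fy", "cx", "cy" (pixels), "R" (3x3) and "t" (3): a world point X has camera coordinates R X + t. Camera axes: x right, y down, z forward; pixel columns grow to the right and rows downward; lengths in m; the calibration is good to about 2 mm. A picture is of the moment at which its call begins: read the wrist's pose just before it. camera_model takes no time and is no camera call; for the wrist camera it gives the pose at the moment of the call.
- job.hand_in(): hands the job in; it is judged then, once.
The state is a dict: "time": time; "q": joint angles; "joint_velocities": joint speeds; "joint_torque": joint torques, N m; "position": TCP position; "tool_rot": TCP orientation; "ft_force": force on the tool from outside, world axes, zero at the start; "moment": the same for the moment, N m; "grip_width": finger opening in m; "grip_force": force on a finger pad.
Only numpy, scipy, OpenCV 4.12 (cv2) and the standard library are available. Lean on these libraries where they do the work, as an engineer would, in place of code of your own. Each camera call takes 0.05 s, during which the arm holds its last target. There are 200 camera calls.

## Task

The aluminium dust-pipe elbow has only been started on its threaded stub: screw it further down, clockwise seen from above, and stop when its outlet points straight along the raised pointer of the flange below; do not run well past the pointer and back off. Then close the opening on top of the elbow with the one-lug cap, lug fully down in the notch of the rim and the cap flush, and let go. Leave the other things on the bench where they are.

Things in the scene. Friction and masses are not known exactly. Their poses are not given: they have to be found in the camera images.
- flange: Round dark steel flange flat on the bench at the foot of the threaded stub, fixed, 120 mm diameter, 7 mm thick. Origin on the bench, on the stub's vertical axis. Its raised steel pointer, 6 mm high with a 12 mm high diamond head, runs along its +x axis from 55 to 166 mm from the stub's axis: +x is where the elbow's outlet must finally point.
- elbow (a joint): Screw angle of the elbow, rad, 0 to a hard stop at 6.2; grows clockwise seen from above, lowering it 10 mm a turn. Over this range the outlet passes the pointer only once, 1.8 to 4.5 rad clockwise from the start. Stiff, 0.4 N m: 5 N on the outlet 80 mm from the axis turns it; it stays where it is left, without coasting or springing back.
- elbow_outlet (a point): Centre of the outlet's mouth, 115 mm from the stub's axis. Axes of the elbow: +x outwards along the outlet, z up. Cast aluminium elbow: upright round body 72 mm diameter (79 mm at its foot) on the stub, level outlet pipe 48 mm diameter, its last 14 mm a lip of 56 mm, centre line 42 mm below the rim, 100 to 110 mm above the bench. Pinch the pipe from above or push it sideways.
- elbow_rim (a point): Centre of the round opening on top of the elbow, level with the rim's top face, on the stub's axis, 143 to 151 mm above the bench. Axes as elbow_outlet. The rim is a wall of 52 mm inner and 72 mm outer diameter standing 12 mm over a solid floor, with a single notch, 16 mm wide and 12 mm deep, right through the wall on the +x side (over the outlet).
- cap: The one-lug cap, aluminium, 0.13 to 0.25 kg, upright and loose on the bench. Origin: centre of its underside, z up, +x towards the lug. From below: boss 46 mm diameter, 10 mm deep; disc 72 mm diameter, 8 mm thick; grip bar. Closed, the disc lies flat on the elbow's rim, the origin 10 mm below elbow_rim, and both x axes point the same way.
- cap_lug (a point): Point on the cap's lug, 41 mm from the cap's centre along its +x, level with the disc's underside (10 mm above the cap's origin). The lug is 10 mm wide, 29 to 45 mm from the centre, and reaches from the disc's top down to the level of the boss's underside.
- cap_grip (a point): Centre of the cap's upright grip bar, 33 mm above the cap's origin. The bar is 60 mm long (the cap's x), 14 mm wide, and stands 30 mm over the disc, from 18 to 48 mm above the origin.
- cap_two_lugs: A similar cap for another fitting, with two lugs on opposite edges: it does not fit this rim. Leave alone. Same sizes and origin as cap. It and the cap may change places.
- leg_blank: Bystander: curved light wooden strip 200 mm long (x), 26 mm wide and high. Origin: centre of its underside.
- billet: Bystander: wooden block 80 x 150 x 70 mm. Origin: centre of its underside.
- glue: Bystander: white bottle, 64 mm diameter, 170 mm high. Origin: centre of its underside.
- offcut: Bystander: wooden offcut 55 x 110 x 35 mm, near the robot. Origin: centre of its underside.
- log_round: Bystander: upright log slice, 100 mm diameter, 90 mm high. Origin: centre of its underside.
- screw_jar: Bystander: glass jar, 72 mm diameter, 90 mm high. Origin: centre of its underside.
Not all that is in view belongs to the job. Leave any blue, green or yellow look-alike of the cap alone.

How it is judged:
On the way, in this order (a step that is already met when the one before it is completed fails the run):
1. the elbow has been screwed round until its outlet points along the pointer, and is at rest (y of elbow_outlet in the frame of flange between -0.014 and 0.014 m and x of elbow_outlet in the frame of flange above 0.05 m and velocity of joint elbow between -0.03 and 0.03 rad/s), for 0.3 s.
2. the one-lug cap sits flush on the elbow's rim with its lug in the notch (y of cap_lug in the frame of elbow_rim between -0.006 and 0.006 m and x of cap_lug in the frame of elbow_rim above 0.034 m and z of cap_lug in the frame of elbow_rim between -0.003 and 0.003 m and z of cap in the frame of elbow_rim between -0.013 and -0.007 m and x of cap in the frame of elbow_rim between -0.005 and 0.005 m and y of cap in the frame of elbow_rim between -0.005 and 0.005 m and angle between cap's own z axis and vertical below 0.06 rad), for 0.2 s.
At the end, for the whole second after the job is handed in: The elbow is at rest with its mouth's centre within 14 mm sideways (about 7 degrees) of the line of the pointer, on the pointer's side; the one-lug cap lies flat on the elbow's rim (within 3 mm in height, 5 mm of centre, 3 degrees of level) with its lug down in the notch, released and at rest (all of step 1 and all of step 2 and linear speed of cap below 0.02 m/s and contact force between cap and the fingers below 0.1 N); the robot touches nothing.
It fails at once if the elbow's outlet is run more than about 15 degrees (30 mm at the mouth) past the pointer (y of elbow_outlet in the frame of flange below -0.03 m and x of elbow_outlet in the frame of flange above 0 m).
It fails at once if another thing on the bench is moved more than 30 mm (distance of any of cap_two_lugs, leg_blank, billet, glue, offcut, log_round, screw_jar from where it was at the start of the episode above 0.03 m).
It also fails if it takes over 61 s, if anything falls off the work surface, if the arm or the gripper's body presses on something with over 40 N, if the wrist force passes 120 N, or if a joint passes its speed limit or range.

## Working session

There is one attempt and no reset: what is moved stays moved. The work goes in short steps, Python scripts to look and compute and a tool call to move; the robot and the scene stay as the last step left them, time stands still between calls to the robot, and variables do not carry over. Pictures are saved under pics/ and viewed, at most 10 in all, crops included, and the job is handed in when it is done.

Besides the shell and the picture viewer there is one more tool, called after "Call:" as name(argument=value, ...) on one line, values as JSON. servo_tool: Moves the arm, as the interface text tells. Its arguments: {"type":"object","properties":{"moves":{"type":"string"},"grip_force":{"type":"number"}},"required":["moves"]}

```bash
mkdir -p pics; ls; python3 - <<'E'
from rig import get_obs,cams,job
import cv2,numpy as np
o=get_obs();print({k:np.round(v,3).tolist() for k,v in o.items()})
for n in("scene","top"):
    im=cams.camera(n);cv2.imwrite(f"pics/{n}0.png",im)
    m=cams.camera_model(n);print(n,{k:np.round(v,3).tolist() for k,v in m.items()})
E
```

```text
pics
{'time': 0.0, 'q': [0.973, 0.528, 1.434, -0.0, 1.181, -0.178], 'joint_velocities': [0.0, 0.002, -0.001, 0.0, 0.0, -0.001], 'joint_torque': [-0.0, -44.005, -17.659, 0.063, 0.058, -0.0], 'position': [0.254, 0.57, 0.222], 'tool_rot': [0.208, 0.978, -0.001, -0.0], 'ft_force': [-0.027, 0.391, -0.544], 'moment': [-0.058, -0.023, 0.013], 'grip_force': 0.0, 'grip_width': 0.087}
scene {'fx': 372.866, 'fy': 372.866, 'cx': 263.149, 'cy': 189.709, 'R': [[-0.178, 0.984, 0.01], [0.731, 0.139, -0.668], [-0.659, -0.111, -0.744]], 't': [0.045, -0.312, 1.445]}
top {'fx': 415.014, 'fy': 415.014, 'cx': 259.041, 'cy': 190.021, 'R': [[-0.017, -1.0, -0.006], [-0.998, 0.018, -0.058], [0.058, 0.005, -0.998]], 't': [0.078, 0.531, 1.443]}
```

View pics/top0.png

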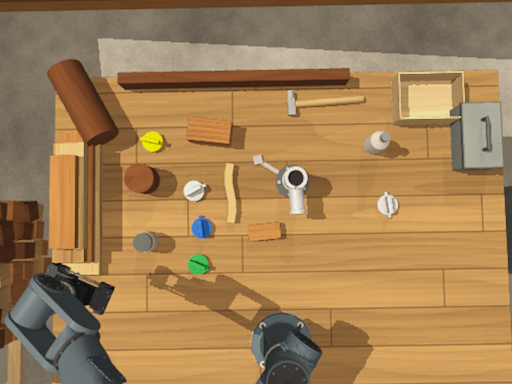

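View pics/scene0.png

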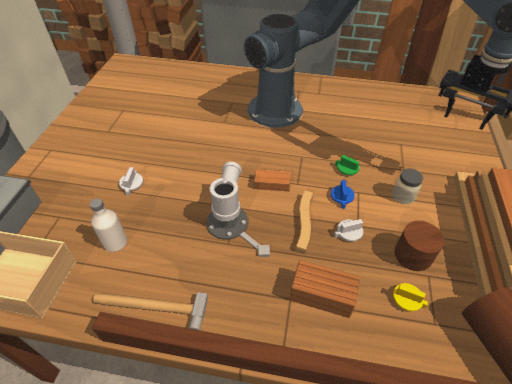

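The top view shows the elbow rim at about (296,178), its outlet at (297,212) and the pointer head at (258,160). The white caps are at (194,190) and (388,205). I'll enlarge the caps and the elbow.

```bash
cat >h.py <<'E'
import numpy as np,cv2
from rig import get_obs,cams,job
def ray(n,u,v,z,m=None):
    m=m or cams.camera_model(n);R=np.array(m["R"]);t=np.array(m["t"]);c=-R.T@t
    d=R.T@np.array([(u-m["cx"])/m["fx"],(v-m["cy"])/m["fy"],1]);return c+d*(z-c[2])/d[2]
def proj(n,X,m=None):
    m=m or cams.camera_model(n);p=np.array(m["R"])@X+np.array(m["t"]);return np.array([m["fx"]*p[0]/p[2]+m["cx"],m["fy"]*p[1]/p[2]+m["cy"]])
E
python3 - <<'E'
import cv2,numpy as np
from h import *
t=cv2.imread("pics/top0.png");s=cv2.imread("pics/scene0.png")
def c(im,u,v,w,h):return cv2.resize(im[v-h:v+h,u-w:u+w],(400,300),interpolation=cv2.INTER_CUBIC)
a=np.vstack([np.hstack([c(t,194,190,20,15),c(t,388,205,20,15)]),np.hstack([c(t,283,184,48,36),c(s,235,208,48,36)])])
cv2.imwrite("pics/crop1.png",a)
for n,u,v,z in[("rim",296,178,.147),("mouth",297,212,.105),("head",258,160,.012),("capA",194,190,.018),("capB",388,205,.018),("leg",231,192,.02)]:print(n,ray("top",u,v,z).round(3))
for n,u,v,z in[("rim",226,187,.147),("head",264,251,.012),("capA",349,232,.018),("capB",132,183,.018)]:print(n,ray("scene",u,v,z).round(3))
E
```

```text
rim [ 0.561 -0.051  0.147]
mouth [ 0.452 -0.055  0.105]
head [0.639 0.07  0.012]
capA [0.536 0.297 0.018]
capB [ 0.472 -0.381  0.018]
leg [0.527 0.167 0.02 ]
rim [ 0.561 -0.045  0.147]
head [0.649 0.073 0.012]
capA [0.549 0.296 0.018]
capB [ 0.486 -0.371  0.018]
```

View pics/crop1.png

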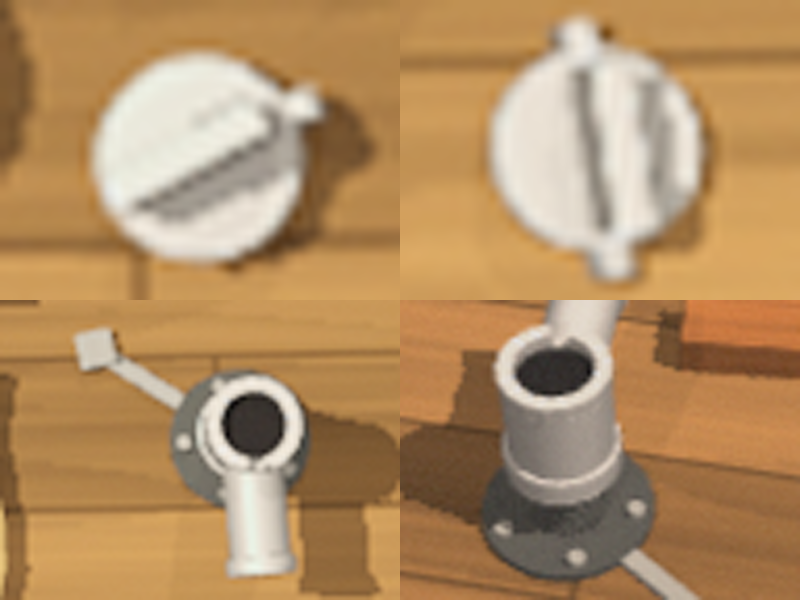

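Cap A on the left, at about (0.54, 0.297), has one lug at pixel (204.5,185). Cap B has two lugs and stays put. The outlet points at about 182° and the pointer at about 56°, so it needs about 126° clockwise. I'll hover over the elbow for a closer look with the wrist camera.

```bash
cat >>h.py <<'E'
from scipy.spatial.transform import Rotation as Ro
def yaw(o):
    x=Ro.from_quat(o["tool_rot"]).as_matrix()[:,0];return np.degrees(np.arctan2(x[1],x[0]))
def rel(p,yw,o=None):
    "shift in tool axes and spin to reach world TCP p with tool-x yaw yw (tool down)"
    o=o or get_obs();M=Ro.from_quat(o["tool_rot"]).as_matrix()
    return (M.T@(np.array(p)-np.array(o["position"]))).round(4),round((yaw(o)-yw+180)%360-180,1)
E
python3 -c "
from h import *
print(yaw(get_obs()),rel([.46,-.05,.30],182))"
```

```text
156.0045694487507 (array([-0.4407, -0.4831, -0.0776]), np.float64(-26.0))
```

Call:
servo_tool(moves="-.44 -.483 -.078 -26 .087;-.44 -.483 -.078 -26 .087;-.44 -.483 -.078 -26 .087;-.44 -.483 -.078 -26 .087;-.44 -.483 -.078 -26 .087;-.44 -.483 -.078 -26 .087;-.44 -.483 -.078 -26 .087;-.44 -.483 -.078 -26 .087;-.44 -.483 -.078 -26 .087;-.44 -.483 -.078 -26 .087")

```text
time: 0.93
position: [0.3834, 0.1787, 0.2718]
tool_rot: [-0.018, 1.0, -0.0, -0.0]
ft_force: [0.7, 0.6, -0.2]
grip_width: 0.0869
grip_force: 0.0
```

```bash
python3 -c "
from h import *
print(yaw(get_obs()),rel([.46,-.05,.30],182))"
```

```text
-177.97215993183093 (array([-0.0685, -0.2313, -0.0283]), np.float64(0.0))
```

Call:
servo_tool(moves="-.068 -.231 -.028 0 .087;-.068 -.231 -.028 0 .087;-.068 -.231 -.028 0 .087;-.068 -.231 -.028 0 .087;-.068 -.231 -.028 0 .087;-.068 -.231 -.028 0 .087;-.068 -.231 -.028 0 .087;-.068 -.231 -.028 0 .087;-.068 -.231 -.028 0 .087")

```text
time: 1.68
position: [0.4587, -0.0474, 0.2991]
tool_rot: [-0.017, 1.0, 0.001, -0.001]
ft_force: [-0.5, 0.2, -0.4]
grip_width: 0.0872
grip_force: 0.0
```

```bash
python3 -c "
from h import *
o=get_obs();m=cams.camera_model('wrist');im=cams.camera('wrist');cv2.imwrite('pics/w1.png',im)
import pickle;pickle.dump((o,m),open('w1.pkl','wb'))
print(o['position'],yaw(o),proj('wrist',np.array([.56,-.05,.147]),m),proj('wrist',np.array([.452,-.054,.105]),m),(-np.array(m['R']).T@np.array(m['t'])).round(3))"
```

```text
[ 0.45871413 -0.04739531  0.29906144] -178.03735172985688 [246.64866579 262.87734633] [246.48504517 166.85670057] [ 0.381 -0.05   0.46 ]
```

View pics/w1.png

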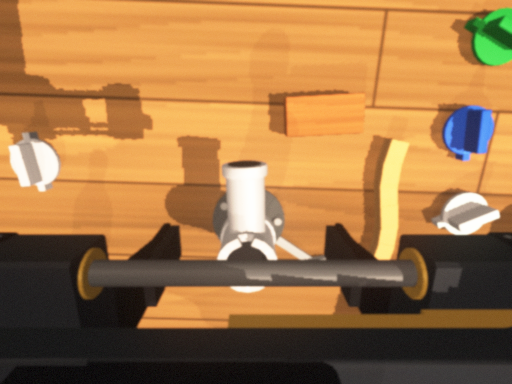

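The wrist view shows the pipe centred at column 246.5, the lip from 223 to 268 with its end at row ~163, and the flange edges at columns 213 and 285. This agrees with the top-view estimate.

```bash
python3 -c "
from h import *
import pickle;o,m=pickle.load(open('w1.pkl','rb'))
for n,u,v,z in [('pipe far',246.7,200,.12),('lip top end',246,163,.133),('flL',213,215,.007),('flR',285,215,.007),('rimL',217.5,262,.147),('rimR',277,262,.147),('caplug',440,218,.018),('cap',463,214,.018)]:print(n,ray('wrist',u,v,z,m).round(4))
print(rel([.483,-.0515,.097],182))"
```

```text
pipe far [ 0.4899 -0.0524  0.12  ]
lip top end [ 0.442  -0.0543  0.133 ]
flL [ 0.5536 -0.1079  0.007 ]
flR [0.5497 0.0104 0.007 ]
rimL [ 0.56   -0.0848  0.147 ]
rimR [ 0.5576 -0.0139  0.147 ]
caplug [0.5424 0.2586 0.018 ]
cap [0.5344 0.294  0.018 ]
(array([-0.0247, -0.0058,  0.202 ]), np.float64(0.0))
```

Call:
servo_tool(moves="-.021 .0055 .04 -.3 .087;-.021 .0055 .08 -.3 .087;-.021 .0055 .12 -.3 .087;-.021 .0055 .16 -.3 .087;-.021 .0055 .195 -.3 .087;-.021 .0055 .207 -.3 .087;-.021 .0055 .207 -.3 .054;-.021 .0055 .207 -.3 .054;-.021 .0055 .207 -.3 .054;-.021 .0055 .207 -.3 .054", grip_force=5)

```text
time: 2.57
position: [0.4804, -0.0421, 0.094]
tool_rot: [-0.021, 1.0, -0.001, 0.0]
ft_force: [-4.0, -6.7, -2.7]
grip_width: 0.0682
grip_force: 3.2
```

```bash
cat >>h.py <<'E'
C=np.array([.559,-.0495])
def arc(yws,r=.08,z=.092):
    o=get_obs()
    for y in yws:
        a=np.radians(y);print(y,*rel([C[0]+r*np.cos(a),C[1]+r*np.sin(a),z],y,o))
E
python3 -c "
from h import *
o=get_obs();print(yaw(o),o['position'],o['ft_force'],o['grip_width'],o['grip_force'])
arc(range(178,136,-4))"
```

```text
-177.5645501089093 [ 0.48044161 -0.04213991  0.09395031] [-4.04216102 -6.70764892 -2.73671979] 0.06822272341138819 3.1987638026475906
178 [ 0.0016 -0.0045  0.002 ] 4.4
174 [0.001  0.001  0.0019] 8.4
170 [-0.0001  0.0065  0.0019] 12.4
166 [-0.0014  0.0119  0.0019] 16.4
162 [-0.0032  0.0172  0.0019] 20.4
158 [-0.0053  0.0224  0.0019] 24.4
154 [-0.0078  0.0274  0.0019] 28.4
150 [-0.0107  0.0322  0.0019] 32.4
146 [-0.0138  0.0368  0.0019] 36.4
142 [-0.0173  0.0412  0.0019] 40.4
138 [-0.0211  0.0453  0.0019] 44.4
```

I got the sign of the y shift wrong, so only the trailing finger is touching the pipe. It pushes the correct (clockwise) way, so I'll carry on along the arc.

Call:
servo_tool(moves=".0015 -.0045 .002 4.4 .054;.001 .001 .002 8.4 .054;0 .0065 .002 12.4 .054;-.0014 .0119 .002 16.4 .054;-.0032 .0172 .002 20.4 .054;-.0053 .0224 .002 24.4 .054;-.0078 .0274 .002 28.4 .054;-.0107 .0322 .002 32.4 .054;-.0138 .0368 .002 36.4 .054;-.0173 .0412 .002 40.4 .054")

```text
time: 3.4
position: [0.4968, -0.0004, 0.0923]
tool_rot: [0.327, 0.945, -0.001, 0.002]
ft_force: [-1.1, -3.8, -2.7]
grip_width: 0.0539
grip_force: 2.2
```

```bash
python3 -c "
from h import *
o=get_obs();print(yaw(o),o['position'],o['ft_force'],o['grip_width'],o['grip_force'])
arc(range(138,98,-4))"
```

```text
141.80243321732672 [ 4.96754050e-01 -4.15292346e-04  9.22842144e-02] [-1.10706162 -3.80254737 -2.71191854] 0.05389785642023815 2.2001150250434875
138 [0.0006 0.0052 0.0003] 3.8
134 [-0.      0.0108  0.0003] 7.8
130 [-0.001   0.0163  0.0003] 11.8
126 [-0.0023  0.0217  0.0003] 15.8
122 [-0.004   0.027   0.0003] 19.8
118 [-0.0061  0.0322  0.0003] 23.8
114 [-0.0085  0.0372  0.0003] 27.8
110 [-0.0113  0.0421  0.0003] 31.8
106 [-0.0144  0.0467  0.0003] 35.8
102 [-0.0178  0.0511  0.0003] 39.8
```

Tracking well, with low forces.

Call:
servo_tool(moves=".0006 .0052 .0005 3.8 .054;0 .0108 .001 7.8 .054;-.001 .0163 .001 11.8 .054;-.0023 .0217 .001 15.8 .054;-.004 .027 .0015 19.8 .054;-.0061 .0322 .0015 23.8 .054;-.0085 .0372 .0015 27.8 .054;-.0113 .0421 .0015 31.8 .054;-.0144 .0467 .0015 35.8 .054;-.0178 .0511 .0015 39.8 .054")

```text
time: 4.23
position: [0.5407, 0.0291, 0.0907]
tool_rot: [0.629, 0.777, -0.001, 0.0]
ft_force: [-3.2, -3.3, -1.2]
grip_width: 0.0538
grip_force: 2.1
```

```bash
python3 -c "
from h import *
o=get_obs();print(yaw(o),o['position'],o['ft_force'],o['grip_width'],o['grip_force'])
arc(range(98,62,-4),z=.091)
cv2.imwrite('pics/top1.png',cams.camera('top'))"
```

```text
102.01323419287856 [0.54065775 0.02911906 0.09072486] [-3.23197477 -3.29962313 -1.22567954] 0.053766305071547345 2.0573537796735764
98 [-0.0009  0.0072 -0.0003] 4.0
94 [-0.0015  0.0127 -0.0003] 8.0
90 [-0.0025  0.0182 -0.0003] 12.0
86 [-0.0038  0.0236 -0.0003] 16.0
82 [-0.0055  0.029  -0.0003] 20.0
78 [-0.0076  0.0341 -0.0003] 24.0
74 [-0.0101  0.0392 -0.0003] 28.0
70 [-0.0129  0.044  -0.0003] 32.0
66 [-0.016   0.0486 -0.0003] 36.0
```

Call:
servo_tool(moves="-.0009 .0065 0 4 .054;-.0015 .0127 0 8 .054;-.0025 .0182 0 12 .054;-.0038 .0236 0 16 .054;-.0055 .029 0 20 .054;-.0076 .0341 0 24 .054;-.0101 .0392 0 28 .054;-.0129 .044 0 32 .054;-.0129 .044 0 32 .054")

```text
time: 5.03
position: [0.586, 0.028, 0.0903]
tool_rot: [0.819, 0.574, 0.0, -0.002]
ft_force: [-3.1, 4.1, -0.8]
grip_width: 0.054
grip_force: 2.1
```

```bash
python3 -c "
from h import *
o=get_obs();print(yaw(o),o['position'],o['ft_force'],o['grip_width'],o['grip_force'])
m=cams.camera_model('wrist');w=cams.camera('wrist');import pickle;pickle.dump((o,m),open('w2.pkl','wb'))
cv2.imwrite('pics/w2.png',w)
t=cams.camera('top');s=cams.camera('scene')
c=lambda im,u,v:cv2.resize(im[v-45:v+45,u-60:u+60],(400,300),interpolation=cv2.INTER_CUBIC)
cv2.imwrite('pics/c2.png',np.vstack([np.hstack([c(t,275,175),c(s,245,220)]),np.zeros((10,800,3),np.uint8)]));
for a in (54,56,58,60):
  p=lambda r,z:C.tolist()+[0]+np.array([r*np.cos(np.radians(a)),r*np.sin(np.radians(a)),z]) if 0 else np.array([C[0]+r*np.cos(np.radians(a)),C[1]+r*np.sin(np.radians(a)),z])
  print(a,'head w',proj('wrist',p(.15,.012),m).round(1))
"
```

```text
69.99538546249441 [0.58603458 0.02802843 0.09025827] [-3.09297693  4.11873044 -0.75504859] 0.053976666440677744 2.0643749088048935
54 head w [306.7 126.8]
56 head w [300.5 125. ]
58 head w [294.1 123.5]
60 head w [287.7 122.2]
```

View pics/w2.png

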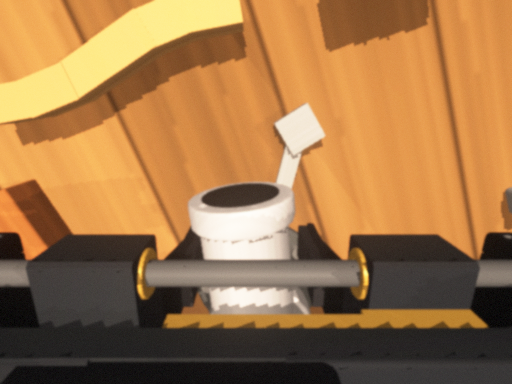

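The wrist view shows the pointer's diamond head centred at (301,128.5), its shaft at (286,180), and the outlet mouth centred at (241,196).

```bash
python3 -c "
from h import *
import pickle;o,m=pickle.load(open('w2.pkl','rb'))
d=lambda p:(np.degrees(np.arctan2(p[1]-C[1],p[0]-C[0])).round(2),np.hypot(*(p[:2]-C)).round(4))
for n,u,v,z in [('head',301,128.5,.012),('shaft',286,180,.006),('mouth',241,196,.102)]:
  p=ray('wrist',u,v,z,m);print(n,p.round(4),d(p))
p=ray('top',258,159.8,.012);print(p,d(p));p=ray('scene',264,250,.012);print(p,d(p))
"
```

```text
head [0.6425 0.0721 0.012 ] (np.float64(55.54), np.float64(0.1475))
shaft [0.6182 0.0344 0.006 ] (np.float64(54.82), np.float64(0.1027))
mouth [0.5906 0.0601 0.102 ] (np.float64(73.93), np.float64(0.1141))
[0.63952062 0.07041528 0.012     ] (np.float64(56.12), np.float64(0.1444))
[0.64617766 0.07279409 0.012     ] (np.float64(54.52), np.float64(0.1502))
```

View pics/c2.png

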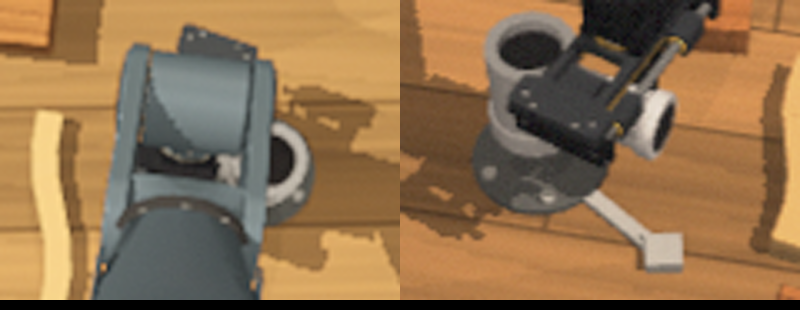

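```bash
python3 -c "
from h import *
arc([66,62,58,55,53],z=.0905)"
```

```text
66 [-0.0019  0.0066 -0.0004] 4.2
62 [-0.0025  0.0122 -0.0004] 8.2
58 [-0.0035  0.0177 -0.0004] 12.2
55 [-0.0045  0.0217 -0.0004] 15.2
53 [-0.0053  0.0244 -0.0004] 17.2
```

Call:
servo_tool(moves="-.0019 .006 0 4.2 .054;-.0025 .0122 0 8.2 .054;-.0035 .0177 0 12.2 .054;-.0045 .0217 0 15.2 .054;-.0053 .0244 0 17.2 .054;-.0053 .0244 0 17.2 .054;-.0053 .0244 0 17.2 .054")

```text
time: 5.77
position: [0.6079, 0.0144, 0.0897]
tool_rot: [0.895, 0.446, 0.0, -0.001]
ft_force: [-1.8, 4.4, -0.5]
grip_width: 0.0539
grip_force: 2.1
```

```bash
python3 -c "
from h import *
o=get_obs();print(yaw(o),o['position'],o['ft_force'],o['grip_width'],o['grip_force'])
m=cams.camera_model('wrist');w=cams.camera('wrist');import pickle;pickle.dump((o,m),open('w3.pkl','wb'))
cv2.imwrite('pics/w3.png',w)"
```

```text
52.925296367570745 [0.60787695 0.01439255 0.08968995] [-1.83594702  4.42552311 -0.52987818] 0.05394268062929275 2.0918550342321396
```

View pics/w3.png

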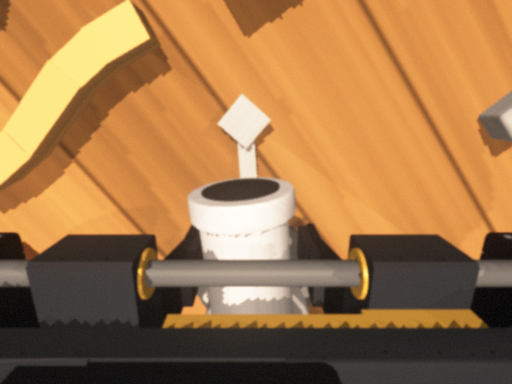

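The head is now at (244.5,122), the shaft at (248,168) and the mouth at (241,190): almost aligned.

```bash
python3 -c "
from h import *
import pickle;o,m=pickle.load(open('w3.pkl','rb'))
d=lambda p:(np.degrees(np.arctan2(p[1]-C[1],p[0]-C[0])).round(2),np.hypot(*(p[:2]-C)).round(4))
for n,u,v,z in [('head',244.5,122,.012),('shaft',248,168,.006),('mouth',241,190,.100)]:
  p=ray('wrist',u,v,z,m);print(n,p.round(4),d(p))
"
```

```text
head [0.6417 0.071  0.012 ] (np.float64(55.51), np.float64(0.1461))
shaft [0.6207 0.0389 0.006 ] (np.float64(55.1), np.float64(0.1078))
mouth [0.6232 0.0459 0.1   ] (np.float64(56.08), np.float64(0.115))
```

Aligned to within about 1°. I'll release and lift, then go to the cap.

Call:
servo_tool(moves="0 0 0 0 .087;0 0 0 0 .087;0 0 0 0 .087;0 0 0 0 .087;0 0 -.03 0 .087;0 0 -.07 0 .087;0 0 -.11 0 .087;0 0 -.15 0 .087;0 0 -.16 0 .087")

```text
time: 6.57
position: [0.6129, 0.0117, 0.2571]
tool_rot: [0.895, 0.445, 0.006, 0.005]
ft_force: [1.3, -0.2, 0.4]
grip_width: 0.087
grip_force: 0.0
```

```bash
python3 -c "
from h import *
o=get_obs();print(yaw(o),o['position'],o['q'].round(2) if hasattr(o['q'],'round') else o['q'])
for a in ray('top',193.7,190.7,.018),ray('top',204.5,185.3,.014),ray('scene',349,232,.02):print(a.round(4))
print(rel([.53,.297,.25],115))"
```

```text
52.9080182653871 [0.61287149 0.01174278 0.25707244] [-0.16  0.47  1.44 -0.    1.22  0.48]
[0.5337 0.2979 0.018 ]
[0.5523 0.2604 0.014 ]
[0.55   0.2952 0.02  ]
(array([ 0.1775, -0.2382,  0.005 ]), np.float64(-62.1))
```

Call:
servo_tool(moves=".178 -.238 .005 -62 .087;.178 -.238 .005 -62 .087;.178 -.238 .005 -62 .087;.178 -.238 .005 -62 .087;.178 -.238 .005 -62 .087;.178 -.238 .005 -62 .087;.178 -.238 .005 -62 .087;.178 -.238 .005 -62 .087;.178 -.238 .005 -62 .087;.178 -.238 .005 -62 .087")

```text
time: 7.4
position: [0.5258, 0.2993, 0.2442]
tool_rot: [0.536, 0.844, 0.0, 0.001]
ft_force: [0.0, 0.0, 0.4]
grip_width: 0.087
grip_force: 0.0
```

```bash
python3 -c "
from h import *
o=get_obs();print(yaw(o),o['position'],o['q'])
m=cams.camera_model('wrist');w=cams.camera('wrist');import pickle;pickle.dump((o,m),open('w4.pkl','wb'))
u,v=proj('wrist',np.array([.535,.297,.018]),m).astype(int);print(u,v)
a=cv2.resize(w[max(0,v-75):v+75,u-100:u+100],(800,600),interpolation=cv2.INTER_CUBIC);cv2.imwrite('pics/w4.png',a);print(u-100,max(0,v-75))"
```

```text
115.11857738206834 [0.52578584 0.29933485 0.24420167] [ 3.33325024e-01  4.76645207e-01  1.46098822e+00 -5.99400016e-04
  1.20299431e+00 -1.04861898e-01]
257 171
157 96
```

View pics/w4.png

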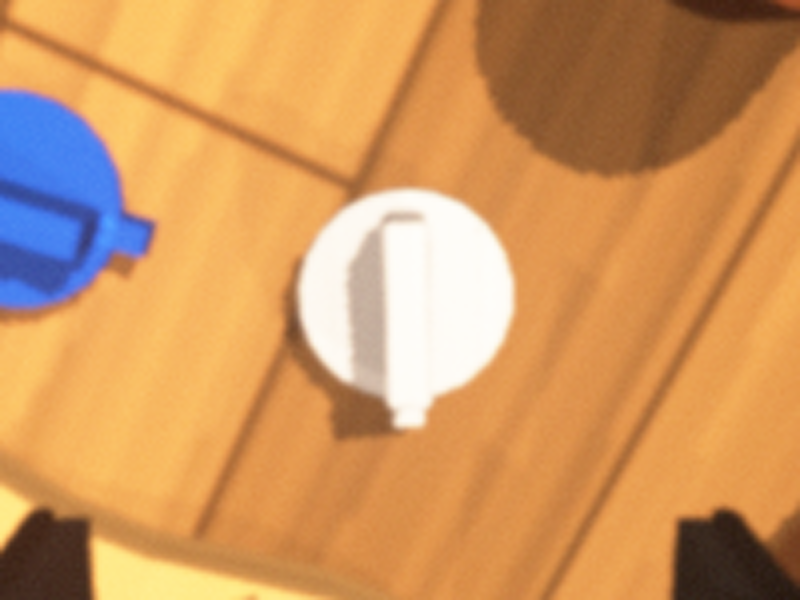

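The crop shows a single lug at (409,425). The disc centre is at (406,293), and the bar runs from (404,220) to (408,400), nearly parallel to the tool's x axis.

```bash
python3 -c "
from h import *
import pickle;o,m=pickle.load(open('w4.pkl','rb'))
r=lambda u,v,z:ray('wrist',157+u/4,96+v/4,z,m)
c=r(406,293,.018);l=r(409,420,.018);a=r(404,224,.048);b=r(408.5,400,.048)
print(c,l,np.hypot(*(l-c)[:2]),np.degrees(np.arctan2(*(l-c)[[1,0]])));d=b-a;print(a,b,(a+b)/2,np.hypot(*d[:2]),np.degrees(np.arctan2(d[1],d[0])))
L,R=r(298,293,.018),r(515,293,.018);print(np.hypot(*(L-R)[:2]),(L+R)/2)
p=(c+(a+b)/2)/2
print(rel([p[0],p[1],.0225],117))"
```

```text
[0.53454869 0.30000374 0.018     ] [0.55473305 0.25998991 0.018     ] 0.04481646615896569 -63.23204165556148
[0.52152825 0.32447265 0.048     ] [0.54687375 0.27445791 0.048     ] [0.534201   0.29946528 0.048     ] 0.056070207416672416 -63.12589486279014
0.07282462948750387 [0.53470359 0.30007626 0.018     ]
(array([-0.0024,  0.0078,  0.2217]), np.float64(-2.1))
```

Call:
servo_tool(moves="-.0024 .0078 .04 -1.8 .087;-.0024 .0078 .08 -1.8 .087;-.0024 .0078 .12 -1.8 .087;-.0024 .0078 .16 -1.8 .087;-.0024 .0078 .2 -1.8 .087;-.0024 .0078 .2215 -1.8 .087;-.0024 .0078 .2215 -1.8 .06;-.0024 .0078 .2215 -1.8 0;-.0024 .0078 .2215 -1.8 0;-.0024 .0078 .2215 -1.8 0", grip_force=15)

```text
time: 8.28
position: [0.5362, 0.2998, 0.025]
tool_rot: [0.525, 0.851, 0.002, 0.002]
ft_force: [-0.9, 0.9, 0.2]
grip_width: 0.068
grip_force: 0.0
```

Call:
servo_tool(moves="0 0 0 0 0;0 0 0 0 0;0 0 0 0 0;0 0 0 0 0;0 0 0 0 0")

```text
time: 8.7
position: [0.5341, 0.2995, 0.0231]
tool_rot: [0.525, 0.851, 0.0, 0.0]
ft_force: [0.1, -0.2, -0.0]
grip_width: 0.0351
grip_force: 0.0
```

Call:
servo_tool(moves="0 0 0 0 0;0 0 0 0 0;0 0 0 0 0;0 0 0 0 0;0 0 0 0 0;0 0 0 0 0")

```text
time: 9.2
position: [0.5341, 0.2995, 0.0226]
tool_rot: [0.525, 0.851, 0.0, -0.0]
ft_force: [0.8, 0.3, 0.3]
grip_width: 0.0137
grip_force: 15.0
```

Call:
servo_tool(moves="0 0 0 -5 0;0 0 0 -11 0;0 0 0 -17 0;0 0 0 -23 0;0 0 0 -29 0;0 0 0 -35 0;0 0 0 -41 0;0 0 0 -47 0;0 0 0 -53 0;0 0 0 -59 0")

```text
time: 10.03
position: [0.5338, 0.299, 0.0225]
tool_rot: [0.035, 0.999, -0.0, -0.0]
ft_force: [-0.5, -0.7, -0.1]
grip_width: 0.0141
grip_force: 15.0
```

Call:
servo_tool(moves="0 0 0 -6 0;0 0 0 -12 0;0 0 0 -18 0;0 0 0 -24 0;0 0 0 -30 0;0 0 0 -36 0;0 0 0 -42 0;0 0 0 -48 0;0 0 0 -54 0;0 0 0 -60 0")

```text
time: 10.87
position: [0.5342, 0.2991, 0.0225]
tool_rot: [-0.469, 0.883, -0.0, -0.0]
ft_force: [-0.3, -1.1, -0.3]
grip_width: 0.0136
grip_force: 15.0
```

```bash
python3 -c "
from h import *
o=get_obs();print(yaw(o),o['position'],o['q'],o['grip_width'],o['ft_force'])"
```

```text
-124.00098067125354 [0.53416261 0.29914782 0.02254761] [ 3.28380032e-01  7.83850876e-01  1.59821126e+00 -5.21222482e-04
  7.59573528e-01 -2.21940563e+00] 0.013572732813557923 [-0.28119915 -1.05403241 -0.25179785]
```

Gripped at 14 mm and the cap is turned to about 56°. Next I'll open, rise, turn the tool half round and regrasp.

Call:
servo_tool(moves="0 0 0 0 .087;0 0 0 0 .087;0 0 0 0 .087;0 0 -.03 0 .087;0 0 -.05 7 .087;0 0 -.05 14 .087;0 0 -.05 21 .087;0 0 -.05 28 .087;0 0 -.05 35 .087;0 0 -.05 42 .087")

```text
time: 11.7
position: [0.5339, 0.2995, 0.0728]
tool_rot: [-0.115, 0.993, 0.0, -0.0]
ft_force: [0.0, 0.5, 0.5]
grip_width: 0.0725
grip_force: 0.0
```

Call:
servo_tool(moves="0 0 0 7 .087;0 0 0 14 .087;0 0 0 21 .087;0 0 0 28 .087;0 0 0 35 .087;0 0 0 42 .087;0 0 0 49 .087;0 0 0 56 .087;0 0 0 63 .087;0 0 0 70 .087")

```text
time: 12.53
position: [0.5339, 0.2995, 0.0727]
tool_rot: [0.475, 0.88, -0.0, -0.0]
ft_force: [0.1, -1.0, -0.2]
grip_width: 0.0868
grip_force: 0.0
```

Call:
servo_tool(moves="0 0 0 7 .087;0 0 0 14 .087;0 0 0 21 .087;0 0 0 28 .087;0 0 0 35 .087;0 0 0 42 .087;0 0 0 49 .087;0 0 0 56 .087;0 0 0 63 .087;0 0 0 68 .087")

```text
time: 13.37
position: [0.5339, 0.2995, 0.0727]
tool_rot: [0.886, 0.464, -0.0, -0.0]
ft_force: [0.7, -0.3, -0.4]
grip_width: 0.0869
grip_force: 0.0
```

```bash
python3 -c "
from h import *
o=get_obs();print(yaw(o),o['position'],rel([.5342,.2991,.0225],56))
m=cams.camera_model('wrist');w=cams.camera('wrist');cv2.imwrite('pics/w5.png',w)"
```

```text
55.28843505286543 [0.5339011  0.29945887 0.07268303] (array([-0.0001,  0.0005,  0.0502]), np.float64(-0.7))
```

View pics/w5.png

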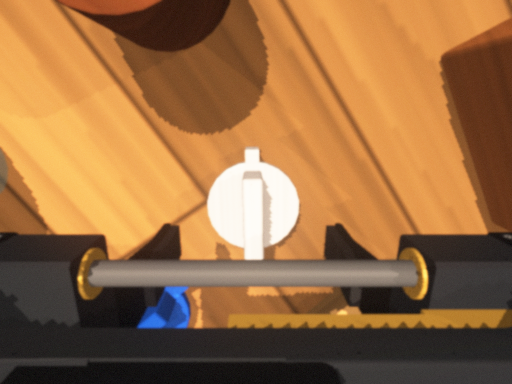

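The cap sits at (253,205) with its lug at (252,154), along tool +x. Now I'll regrasp and lift.

Call:
servo_tool(moves="0 .0005 .03 -.7 .06;0 .0005 .05 -.7 .04;0 .0005 .05 -.7 .02;0 .0005 .05 -.7 0;0 .0005 .05 -.7 0;0 .0005 .05 -.7 0;0 .0005 .05 -.7 0;0 .0005 .05 -.7 0;0 .0005 .05 -.7 0;0 .0005 .05 -.7 0", grip_force=25)

```text
time: 14.25
position: [0.5347, 0.2993, 0.0232]
tool_rot: [0.881, 0.473, 0.0, 0.0]
ft_force: [0.2, -0.5, 0.2]
grip_width: 0.0287
grip_force: 0.0
```

Call:
servo_tool(moves="0 0 0 0 0;0 0 0 0 0;0 0 0 0 0;0 0 0 0 0;0 0 -.03 0 0;0 0 -.07 0 0;0 0 -.11 0 0;0 0 -.15 0 0;0 0 -.19 0 0;0 0 -.19 0 0")

```text
time: 15.08
position: [0.5393, 0.301, 0.2213]
tool_rot: [0.881, 0.473, 0.008, 0.001]
ft_force: [1.5, 0.1, -1.0]
grip_width: 0.0137
grip_force: 25.0
```

```bash
python3 -c "
from h import *
o=get_obs();print(yaw(o),o['position'],o['grip_width'],o['ft_force'])
t=cams.camera('top');cv2.imwrite('pics/top2.png',t);s=cams.camera('scene')
cv2.imwrite('pics/c3.png',np.hstack([cv2.resize(im[v-36:v+36,u-48:u+48],(400,300),interpolation=cv2.INTER_CUBIC) for im,u,v in((t,283,180),(s,240,208))]))"
```

```text
56.42171340175058 [0.53931627 0.30103279 0.22128594] 0.013690472348026672 [ 1.47696313  0.05044367 -0.99934335]
```

View pics/c3.png

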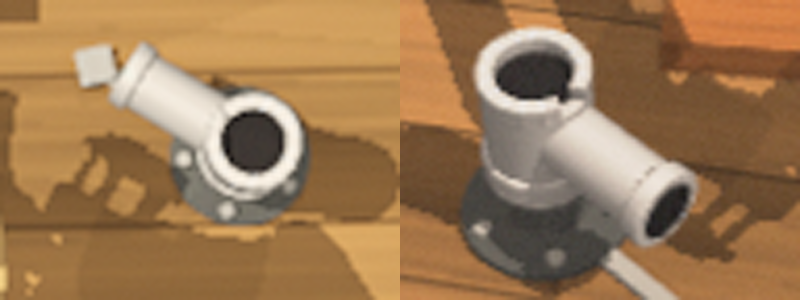

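The elbow still points along the pointer. From here I'll work from numbers only: locate the rim by blob-fitting the dark bore in both fixed cameras.

```bash
python3 - <<'E'
from h import *
def hole(n,u,v):
    im=cams.camera(n);g=cv2.cvtColor(im,6);g=cv2.resize(g[v-25:v+25,u-25:u+25],None,fx=8,fy=8,interpolation=cv2.INTER_CUBIC)
    b=(g<110).astype(np.uint8);k,l,s,c=cv2.connectedComponentsWithStats(b)
    i=l[200,200];cn=cv2.findContours((l==i).astype(np.uint8),0,1)[0][0];e=cv2.fitEllipse(cv2.convexHull(cn))
    p=(np.array(e[0])+.5)/8-.5+[u-25,v-25];print(n,i,s[i][4],p.round(2),np.array(e[1]).round(1)/8);return p
T=hole("top",296,177);S=hole("scene",224,191)
# triangulate
A=[];
for n,p in(("top",T),("scene",S)):
    m=cams.camera_model(n);K=np.array([[m["fx"],0,m["cx"]],[0,m["fy"],m["cy"]],[0,0,1]]);A.append(K@np.c_[m["R"],m["t"]])
X=cv2.triangulatePoints(A[0],A[1],T.reshape(2,1),S.reshape(2,1));print("tri",(X[:3]/X[3]).T)
for z in(.138,.144):print(z,ray("top",*T,z),ray("scene",*S,z))
ax=ray("top",*T,.141)
for n,p in(("top",(266.2,162.5)),("scene",(256.3,223.1))):
    q=ray(n,*p,.10);d=q[:2]-C;print(n,q,np.hypot(*d),np.degrees(np.arctan2(d[1],d[0])))
m=cams.camera_model("top");print("topcam",-np.array(m["R"]).T@m["t"])
o=get_obs();print(o["position"],o["ft_force"],yaw(o))
E
```

```text
top 3 11184 [295.27 177.49] [14.7875 15.1875]
scene 4 11637 [225.  190.2] [12.95 20.7 ]
tri [[ 0.56338142 -0.04860962  0.13687689]]
0.138 [ 0.5634832 -0.049432   0.138    ] [ 0.5642053 -0.0471356  0.138    ]
0.144 [ 0.56296295 -0.04893311  0.144     ] [ 0.56935158 -0.04543283  0.144     ]
top [0.61845072 0.04278989 0.1       ] 0.10978074546874789 57.21143341523286
scene [0.62629185 0.04816625 0.1       ] 0.11860392381738188 55.43323536826644
topcam [0.44787735 0.06142793 1.47126926]
[0.53277262 0.29855575 0.21080406] [-0.89797869 -0.3560837  -1.87867086] 56.405591347301375
```

```bash
python3 -c "
from h import *
print(rel([.5135,-.1195,.25],56))"
```

```text
(array([-0.359 ,  0.2152, -0.0385]), np.float64(0.4))
```

Call:
servo_tool(moves="-.03 .018 -.02 .2 0;-.066 .039 -.038 .4 0;-.1 .06 -.038 .4 0;-.133 .08 -.038 .4 0;-.166 .1 -.038 .4 0;-.2 .12 -.038 .4 0;-.233 .14 -.038 .4 0;-.266 .16 -.038 .4 0;-.3 .18 -.038 .4 0;-.333 .2 -.038 .4 0")

```text
time: 16.12
position: [0.5146, -0.0902, 0.2479]
tool_rot: [0.883, 0.469, -0.002, -0.002]
ft_force: [1.1, 0.6, -1.9]
grip_width: 0.0139
grip_force: 25.0
```

Call:
servo_tool(moves="-.02 .012 0 0 0;-.026 .015 0 0 0;-.026 .015 0 0 0;-.026 .015 0 0 0;-.026 .015 0 0 0")

```text
time: 16.53
position: [0.5139, -0.1171, 0.2495]
tool_rot: [0.883, 0.47, -0.001, -0.002]
ft_force: [-0.8, 0.8, -2.4]
grip_width: 0.0139
grip_force: 25.0
```

```bash
cat > fit.py <<'E'
from h import *
o=get_obs();m=cams.camera_model("wrist");im=cams.camera("wrist")
print(o["position"],yaw(o),o["grip_width"],(-np.array(m["R"]).T@m["t"]).round(4))
g=cv2.cvtColor(im,6);pc=proj("wrist",np.array([.561,-.049,.1435]),m);print("pred",pc)
u,v=pc.round().astype(int)
print(g[v-70:v+71:7,u-70:u+71:7])
b=(g<105).astype(np.uint8);k,l,s,c=cv2.connectedComponentsWithStats(b)
i=l[v,u];print(s[i],c[i])
cn=max(cv2.findContours((l==i).astype(np.uint8),0,1)[0],key=len);e=cv2.fitEllipse(cv2.convexHull(cn));print(e)
for z in(.139,.1435,.148):print(z,ray("wrist",*e[0],z,m))
cv2.imwrite("pics/w6.png",im)
E
python3 fit.py
```

```text
[ 0.51390676 -0.11707146  0.24952452] 56.07077268271059 0.013928515998065492 [ 0.5568 -0.0528  0.4108]
pred [254.83047518  99.89391405]
[[128 144 137 141 130 124 133 216 237 248 250 245 233 186 156 166 170 162
  156 159 162]
 [129 136 144 141 134 129 128 216 238 247 250 244 233 189 108 159 167 167
  162 153 157]
 [127 130 149 140 142 131 123 217 236 247 249 245 233 187 149 145 166 167
  168 154 166]
 [127 133 146 147 144 139 133 214 236 247 250 244 232 189 136 112 158 167
  167 164 167]
 [135 136 131 148 145 143 138 212 247 245 248 247 248 211  88  98 128 162
  167 167 159]
 [139 135 137 149 150 145 148 249 249 249 246 247 249 248 243  89 125 155
  164 169 162]
 [121 138 135 137 148 127 248 249 207  50  58  59  91 248 249 236 138 115
  161 166 167]
 [139 141 134 138 143 243 252 170  47  49  57  58  53  54 249 248 134 148
  150 165 167]
 [174 114 142 136 123 248 248  48  51  58  58  59  57  56 125 247 225 140
  110 155 167]
 [170 180 120 134 124 250 201  53  60  58  57  59  59  54  57 249 243 137
  151 137 165]
 [167 173 159 145 116 248 175  60  59  58  60  57  59  59  58 247 244 144

[... 494 characters left out ...]
 80 120 220 168  91  81  86  83 103 149
  140 140 147]
 [164 166 173 171 170 176 181 146 152  94  93  96  97  93  90  85  83 139
  150 140 141]
 [167 163 170 179 180 178 179 180 118 133 124 100 100  98  93  86  86 120
  149 146 143]
 [174 174 174 173 184 179 178 180 178 243 244 134 101  98  94  95  91  98
  133 153 141]
 [171 178 175 173 177 180 178 180 180 244 245 131 102  98  98  93  89  91
  130 143 149]]
[ 228   70   58   60 2730] [256.59157509  98.9018315 ]
((256.5917663574219, 98.81333923339844), (57.56001663208008, 60.21869659423828), 1.5536586046218872)
0.139 [ 0.56286347 -0.04904758  0.139     ]
0.1435 [ 0.56276301 -0.04911024  0.1435    ]
0.148 [ 0.56266254 -0.04917289  0.148     ]
```

The axis is now (0.5628, -0.0491), and the wrist and top cameras agree. I'll measure the outlet's direction from the pipe edges, to set the cap's yaw.

```bash
python3 - <<'E'
from h import *
o=get_obs();m=cams.camera_model("wrist");g=cv2.cvtColor(cv2.imread("pics/w6.png"),6).astype(float);g=cv2.GaussianBlur(g,(3,3),0)
ax=np.array([.5628,-.0491]);P=[]
for v in range(4,60,5):
    r=g[v,200:310];on=np.where(r>195)[0];on=on[(on>15)&(on<95)]
    L,R=on.min()+200,on.max()+200
    p=ray("wrist",(L+R)/2,v,.1025,m)[:2]-ax;P.append(p);print(v,L,R,np.hypot(*p).round(4),np.degrees(np.arctan2(p[1],p[0])).round(2))
P=np.array(P);h=(ray("wrist",(0),0,.01,m))
for z in (.139,.15):print(rel([.5628,-.0491,z+.0225],57))
E
```

```text
4 231 274 0.0845 58.42
9 231 275 0.0804 58.21
14 231 275 0.0763 58.32
19 232 275 0.0722 58.08
24 232 275 0.068 58.2
29 232 275 0.0638 58.33
34 232 275 0.0596 58.48
39 232 275 0.0553 58.66
44 233 275 0.051 58.34
49 233 275 0.0467 58.54
54 233 275 0.0423 58.79
59 233 277 0.0378 57.63
(array([0.0835, 0.0027, 0.0884]), np.float64(-0.9))
(array([0.0835, 0.0027, 0.0774]), np.float64(-0.9))
```

Call:
servo_tool(moves=".03 .001 .02 -1.4 0;.06 .002 .04 -1.4 0;.0835 .0027 .06 -1.4 0;.0835 .0027 .0695 -1.4 0;.0835 .0027 .0695 -1.4 0;.0835 .0027 .0695 -1.4 0;.0835 .0027 .0695 -1.4 0")

```text
time: 17.17
position: [0.5637, -0.0512, 0.182]
tool_rot: [0.877, 0.48, 0.0, 0.0]
ft_force: [-0.4, -0.9, -2.2]
grip_width: 0.0138
grip_force: 25.0
```

```bash
python3 -c "
from h import *
o=get_obs();print(yaw(o),o['position'],o['ft_force'],rel([.5628,-.0491,.168],57.5))"
```

```text
57.43413951170781 [ 0.56369325 -0.05120958  0.18196122] [-0.40723945 -0.90191618 -2.24556739] (array([ 0.0013, -0.0019,  0.014 ]), np.float64(-0.1))
```

Call:
servo_tool(moves="0 0 0 0 0;0 0 0 0 0;0 0 0 0 0")

```text
time: 17.42
position: [0.5638, -0.0518, 0.1821]
tool_rot: [0.877, 0.48, 0.001, 0.001]
ft_force: [0.1, -0.3, -2.3]
grip_width: 0.0139
grip_force: 25.0
```

```bash
python3 -c "
from h import *
o=get_obs();print(yaw(o),o['position'],o['ft_force'],rel([.5628,-.0491,.168],57.5))"
```

```text
57.34420473386484 [ 0.56383616 -0.05184639  0.18210855] [ 0.12822146 -0.27051258 -2.30493964] (array([ 0.0017, -0.0024,  0.0141]), np.float64(-0.2))
```

Call:
servo_tool(moves=".0017 -.0024 .004 0 0;.0017 -.0024 .008 0 0;.0017 -.0024 .012 0 0;.0017 -.0024 .014 0 0;.0017 -.0024 .014 0 0;.0017 -.0024 .014 0 0")

```text
time: 17.92
position: [0.5624, -0.0484, 0.1668]
tool_rot: [0.877, 0.48, -0.0, -0.0]
ft_force: [-0.6, -0.3, -1.3]
grip_width: 0.014
grip_force: 25.0
```

Call:
servo_tool(moves="0 0 .002 0 0;0 0 .004 0 0;0 0 .006 0 0;0 0 .006 0 0;0 0 .006 0 0")

```text
time: 18.33
position: [0.5624, -0.0484, 0.161]
tool_rot: [0.877, 0.48, -0.0, -0.0]
ft_force: [0.5, -1.2, -2.7]
grip_width: 0.0138
grip_force: 25.0
```

```bash
python3 -c "
from h import *
o=get_obs();print(yaw(o),o['position'],o['ft_force'],o['moment'],rel([.5628,-.0491,.158],57.5))"
```

```text
57.40902601547174 [ 0.56239346 -0.04844684  0.16096656] [ 0.50530145 -1.16352941 -2.74168264] [-0.12963285  0.14802609 -0.00489635] (array([-0.0003,  0.0007,  0.003 ]), np.float64(-0.1))
```

Call:
servo_tool(moves="0 .0005 .002 0 0;0 .0005 .004 0 0;0 .0005 .004 0 0;0 .0005 .004 0 0")

```text
time: 18.67
position: [0.5634, -0.0489, 0.1584]
tool_rot: [0.877, 0.48, 0.0, 0.001]
ft_force: [-1.8, 0.5, 4.9]
grip_width: 0.0138
grip_force: 25.0
```

Call:
servo_tool(moves="0 0 .001 0 0;0 0 .002 0 0;0 0 .002 0 0;0 0 .002 0 0")

```text
time: 19.0
position: [0.5637, -0.0489, 0.1583]
tool_rot: [0.877, 0.48, 0.001, 0.001]
ft_force: [-3.7, -0.1, 15.2]
grip_width: 0.0138
grip_force: 25.0
```

```bash
python3 - <<'E'
from h import *
m=cams.camera_model("wrist");g=cv2.cvtColor(cv2.imread("pics/w6.png"),6).astype(float)
print(m["fx"],[.4108-d*m["fx"]/w for d,w in((.052,60.2),)])
# outer rim width along row 99
r=g[99,200:310];on=np.where(r>180)[0]+200;print(on.min(),on.max(),.4108-.072*m["fx"]/(on.max()-on.min()+1))
o=get_obs();print(yaw(o),o["position"],o["ft_force"],o["moment"])
E
```

```text
293.9706740729699 [0.15687184299344792]
215 299 0.16178954666760195
57.41990762467606 [ 0.56369263 -0.04887761  0.15825894] [-3.74355562 -0.08390535 15.24771997] [-0.00567879  0.95894612  0.0016238 ]
```

Contact is at cap underside z≈0.136, which puts the rim at about 0.146. That fits the given range, so the cap is seated. I'll relieve the load and release.

Call:
servo_tool(moves="0 0 -.001 0 0;0 0 -.0015 0 0;0 0 -.0015 0 .02;0 0 -.0015 0 .04;0 0 -.0015 0 .05;0 0 -.0015 0 .05")

```text
time: 19.5
position: [0.5629, -0.0487, 0.1564]
tool_rot: [0.877, 0.48, -0.0, -0.0]
ft_force: [0.2, 0.7, 0.8]
grip_width: 0.0327
grip_force: 0.0
```

Call:
servo_tool(moves="0 0 0 0 .05;0 0 -.02 0 .05;0 0 -.04 0 .06;0 0 -.07 0 .087;0 0 -.1 0 .087;0 0 -.1 0 .087;0 0 -.1 0 .087;0 0 -.1 0 .087")

```text
time: 20.17
position: [0.5624, -0.0485, 0.2561]
tool_rot: [0.877, 0.48, -0.0, -0.0]
ft_force: [0.5, -0.3, 0.6]
grip_width: 0.0818
grip_force: 0.0
```

```bash
python3 - <<'E'
from h import *
o=get_obs();m=cams.camera_model("wrist");im=cams.camera("wrist");cv2.imwrite("pics/w7.png",im)
print(o["position"],yaw(o),o["ft_force"],o["grip_width"],(-np.array(m["R"]).T@m["t"]).round(4))
g=cv2.cvtColor(im,6)
for n,r,z in(("centre",0,.154),("lug",.045,.154),("mouth",.115,.104)):
    a=np.radians(57.4);print(n,proj("wrist",np.array([.5628+r*np.cos(a),-.0491+r*np.sin(a),z]),m).round(1))
sub=g[60:240:4,190:322:3]
for i,r in enumerate(sub):print(60+4*i,''.join(" .:-=+*#%@"[min(9,x*10//256)] for x in r))
E
```

```text
[ 0.56240486 -0.04850698  0.25613548] 57.40542131555783 [ 0.50189035 -0.33301827  0.58555069] 0.08181710583851493 [0.6035 0.017  0.4174]
centre [254. 193.]
lug [254.1 144.5]
mouth [253.9  66.9]<stdin>:8: RuntimeWarning: overflow encountered in scalar multiply
Traceback (most recent call last):
OverflowError: Python integer 256 out of bounds for uint8
```

```bash
python3 - <<'E'
from h import *
g=cv2.cvtColor(cv2.imread("pics/w7.png"),6).astype(int)
for v in range(100,250,3):print(v,''.join("%x"%(x//16) for x in g[v,200:308:2]))
s=cams.camera("scene");cv2.imwrite("pics/s7.png",s);q=cv2.cvtColor(s,6).astype(int)
m=cams.camera_model("scene");a=np.radians(57.4);A=np.array([.5628,-.0491,0])
for t in range(0,360,45):
    b=a+np.radians(t);print(t,proj("scene",A+[.036*np.cos(b),.036*np.sin(b),.154],m).round(1))
print("lugend",proj("scene",A+[.045*np.cos(a),.045*np.sin(a),.154],m).round(1),"bar ends",[proj("scene",A+[r*np.cos(a),r*np.sin(a),.184],m).round(1) for r in(-.03,.03)])
for v in range(160,225):print(v,''.join("%x"%(x//16) for x in q[v,200:262]))
E
```

```text
100 999999888888888acdeefffffffffffffeeddb99aaaaaaaaaaaaaa
103 9999999888888889cdeeeffffffffffffeedcb979aaaaabaaaaaaa
106 9999999988888889cdeeeffffffffffffeeddb9879aaaaabbaaaaa
109 9999999998888889cdeefffffffffffffeedcb99879aaaaabaaaaa
112 899999999988888acdeeeffffffffffffeedcb999779aaaaaaaaaa
115 9999999999998889cdeeeffffffffffffeedcb9999789aaaaabbaa
118 8999999999998889cdeeeffffffffffffeedcb98999789aaaaaaaa
121 8899999999999989cdeefffffffffffffeedcb878999789aaaaaaa
124 8889999999999999cdeeeffffffffffffeedcb866667778aaaaaaa
127 8889999999999999bdeefffffffffffffeedcb8655556778aaaaaa
130 8889999999999978bdeeeffffffffffffeedcb85555567878aaaaa
133 998999999999877acdeeeffffffffffffeedcb865555569879aaaa
136 998899999997779ccdeeeffffffffffffeedcb8855556689879aaa
139 998989999877778bcdeeeffffffffffffeedca97555556899779aa
142 9899999987777777bdeeeffffffffffffeedca755555568999789a
145 9999888877777778bdeeefffffffffdffeedca7555556788999789
148 9999888877777778bdeeefffffffffcdeeedca7555556778899878
151 899988877777778bcdeeeeefffffffcdeeedca9755557778989987
154 78988887777778dedddeeffffffffffffe
[... 5721 characters left out ...]
77889aabbcccdddddeddeeeeedcbba
215 55554555444446779bddb98777777888677889aabbcccddddbdeeeeedbaaaa
216 545555444444456778acddc88889988776778899abbcccddccdeeeedb96568
217 555555544444445777899a9888887777766777899abbbccccddeeeda753227
218 545555544444444677778877777777777666677889aabbbccdddeda6322226
219 44444444444444446777888777777777664456777899aabbcdddda63222227
220 44454444444444444567787777777776544455677789999bccdcb832222236
221 44444444444444444445566788776554433456666778889bbccc9522222268
222 44444444444444444443344455554344333456666677789abcca6222222269
223 44444434444444444443333344344333334556665567789abbb83222222588
224 764444444445443444333333443334333345666665667789aaa72222224787
```

The scene pixels match the seated prediction: disc bottom edge at row 196, lug end near (236,195), and disc and bar both centred. Robot is clear, so I'll hand in.

```bash
python3 -c "
from rig import job
print(job.hand_in())"
```

```text
the job is handed in; nothing more can be done
None
```

I handed the job in at about 20 s. The elbow is screwed round to within about 1° of the pointer, and the one-lug cap is seated on the rim with its lug in the notch and released; I confirmed this from camera measurements only, and the hand-in returned no verdict.

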